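Fit the idler wheel and hold the belt tensioner back

TASK

Set the flanged idler wheel into the round pocket of the sprung tensioner block, flange down and fully home, and let go of it. Then push the block by its upright tab, against its spring, past the click of the pawl and hold it there for the belt to be slipped on: the pawl does not lock, so finish while still holding the block back with the fingers on the tab. Leave the jar and the braid reel where they stand.

Things in the scene. Friction and masses are not known exactly. Their poses are not given: they have to be found in the camera images.
- idler: The loose idler wheel, bare steel-coloured metal, 80 g or so: a flange 44 mm across and 6 mm thick with a plain hub 30 mm across and 30 mm high on it, 36 mm high in all. It starts standing on its flange on the bench, at one of three places shared with the jar and the reel. Origin: centre of the flange's underside; z runs up through the hub.
- tensioner: The belt tensioner, fixed to the bench: a bare metal base plate 215 x 110 x 8 mm with two low side rails (tops 21 mm above the bench), the grey sliding block between them, and behind the block an end block, spring tube and pawl up to 47 mm high. Origin: on the bench under the centre of the block as it stands at rest. x: the direction in which the block is pushed back (roughly away from the robot); y: across the slide; z: up. The plate reaches from x = -70 to +145 mm.
- pocket (a point): Centre of the floor of the round pocket in the top of the sliding block, 19 mm above the bench, 12 mm in +x from the block's centre; it moves with the block. The pocket is 48 mm across at the floor, 7 mm deep, with a 2 mm chamfer at its mouth. Block 90 (along x) x 64 x 18 mm, top 26 mm above the bench. Axes as the tensioner's. A seated idler has its origin at this point.
- push_face (a point): Middle of the near (-x) face of the steel push tab, the upright plate at the robot's end of the block: 8 mm thick, 50 mm wide across y, rising from the block's top to 67 mm above the bench; this point is 48 mm above the bench and moves with the block. The tab's other face is 37 mm from the hub of a seated idler. Axes as the tensioner's: push along +x.
- block (a joint): Travel of the sliding block along the tensioner's +x in m: 0 at rest, pushed there by the spring; the pawl climbs its tooth from 0.012 (about 4 N more there, 12.5 N in all, then it gives way), passes the crest at 0.018 and has clicked down behind it by 0.024; hard stop at 0.030. Pushing takes about 5 N at the start and 12 N at the stop. Let go, it springs back to 0 over the click.
- jar_grease: Small loose screw jar, white with a black lid, 38 mm across, 31 mm high; bystander. Origin: centre of its underside.
- solder_wick: Loose reel of desoldering braid lying flat, blue with copper braid, 42 mm across, 12 mm high; bystander. Origin: centre of its underside.
Mind the look-alikes: they are no part of the job. Several things have the shape of the idler; the one meant has the colours described above.

How it is judged (in metres and radians):
On the way, in this order (a step that is already met when the one before it is completed fails the run):
1. the idler is seated flange down in the pocket and let go, the block still at rest (horizontal distance between idler and pocket below 0.0035 m and z of idler in the frame of pocket between -0.002 and 0.002 m and angle between idler's own z axis and vertical below 0.08 rad and contact force between the fingers and idler below 0.1 N and value of joint block below 0.006 m), for 0.2 s.
2. the block is pushed back past the click by the fingers, the idler still seated (value of joint block above 0.024 m and contact force between the fingers and block above 3 N and horizontal distance between idler and pocket below 0.0035 m and z of idler in the frame of pocket between -0.002 and 0.002 m and angle between idler's own z axis and vertical below 0.08 rad), for 0.3 s.
At the end, for the whole second after the job is handed in: Through the last second the fingers press on the block with over 3 N and hold its travel steady beyond 24 mm (up to the 30 mm stop), while the idler, untouched, sits flange down in the pocket: within 3.5 mm of its centre, 2 mm of its floor, upright to 0.08 rad (all of step 2 and contact force between the fingers and idler below 0.1 N and velocity of joint block between -0.01 and 0.01 m/s and linear speed of idler below 0.02 m/s); the arm keeps its last pose, push and grip.
It fails at once if the jar is moved by more than 20 mm (distance of jar_grease from where it was at the start of the episode above 0.02 m).
It fails at once if the braid reel is moved by more than 20 mm (distance of solder_wick from where it was at the start of the episode above 0.02 m).
It also fails if it takes over 51 s, if anything falls off the work surface, if the arm or the gripper's body presses on something with over 40 N, if the wrist force passes 120 N, or if a joint passes its speed limit or range.

ROBOT

A 7-joint arm with a two-finger parallel gripper is mounted at the origin on a cart in front of the work surface, level with it; the furniture and walls round the work are solid. World frame = base frame: x ahead of the robot, y to its left, z up, the work surface at z = 0. Lengths are in mm, angles in rad, forces in N, time in s.
With the tool pointing down it reaches from about 350 to 900 mm from the base axis. Payload 7.2 kg.
Tool frame: the origin (TCP) lies on the centre line of the jaws, within the pads' length; the fingertips stand 19 mm ahead of it and the grasp point (between the pads) is the TCP; z points along the fingers, y is the line along which they close (so a half turn about z gives the same grasp; the last joint's range is limited). The gripper opens to 85 mm and grips with 20 to 120 N. Pads are 22 mm wide; open, the fingers measure 114 mm over their backs; the gripper's body (76 mm by 85 mm) begins 54 mm behind the grasp point. The pads swing forward as they close: fully open they stand 13 mm farther back than shut.
Start: joints at [-1.391, 0.411, -0.013, 1.596, 0.006, 1.134, -0.082], TCP at [153.304, 605.909, 250.297] pointing down, gripper open.
Joint ranges: [-2.95, 2.95], [-0.29, 1.99], [-1.47, 1.44], [0.14, 2.54], [-1.03, 4.17], [0.13, 1.85], [-2.86, 2.86]. Speed limits (rad/s): [2.39, 2.39, 3.01, 3.01, 3.14, 3.14, 3.14].

INTERFACE

Orientations are given as a unit quaternion [w, x, y, z].
In Python, from station import * gives the robot as it stands. The module is installed in compiled form; this text tells all that it offers.
- The arm moves only by the tool servo_tool, never from a script. Its argument "moves" is a list that holds one entry, the list of rows, each a list of 7 numbers: the turn, a rotation vector about the tool's x, y, z in degrees, then the shift along the tool's x, y, z in mm, then the opening in per cent of the stroke, from 0 (shut) to 100 (fully open). In form: [[[ax, ay, az, x, y, z, grip], ...]]. A call has 1 to 20 rows; each row is the pose to reach, as a shift and turn from the pose commanded when the call began, along the tool's axes at that moment; what a row does not reach only later rows make up. A row lasts 1/8 s, in which the tool goes at most 62.5 mm and 10.7 degrees, less where a joint would pass 70% of its speed; a pose out of reach is approached as far as the arm can. A call with a gripper value outside its range is refused whole. The fingers move at their own pace and stop on an object; "grip_force" is the grip in N (left out, the last holds). Time passes only in rows, so rows that repeat a pose let the fingers close. It gives the time, the measured TCP pose, the force, the opening and the grip force at its end, in the units of the state.
- observe(): the state, without advancing time (a new reading comes with each control period).
- get_image(name): name is "scene" or "top"; returns (picture, depth): 420x560x3 uint8, red, green, blue; 420x560 float32, mm along the optical axis (not along the pixel's ray), 0 where there is no reading.
- calibration(name): a dict with "fx", "fy", "cx", "cy" (pixels), "R" (3x3) and "t" (3): a world point X has camera coordinates R X + t. Camera axes: x right, y down, z forward; pixel columns grow to the right and rows downward; lengths in mm; the calibration is good to about 2 mm. A picture is of the moment at which its call begins. calibration takes no time and is no camera call.
- close_job(): hands the job in; it is judged then, once.
The state is a dict: "time_s": time; "joint_positions": joint angles; "joint_vel": joint speeds; "tau": joint torques, N m; "tool_pos": TCP position; "ee_rot": TCP orientation; "contact_force": force on the tool from outside, world axes, zero at the start; "wrist_torque": the same for the moment, N m; "grip_width": finger opening in mm; "finger_force": force on a finger pad.
Only numpy, scipy, OpenCV 4.12 (cv2) and the standard library are available. Lean on these libraries where they do the work, as an engineer would, in place of code of your own. Each camera call takes 0.05 s, during which the arm holds its last target. There are 200 camera calls.

## Working session

There is one attempt and no reset: what is moved stays moved. The work goes in short steps, Python scripts to look and compute and a tool call to move; the robot and the scene stay as the last step left them, time stands still between calls to the robot, and variables do not carry over. Pictures are saved under pics/ and viewed, at most 10 in all, crops included, and the job is handed in when it is done.

Besides the shell and the picture viewer there is one more tool, called by a JSON object that holds its "method" and its "body". servo_tool: Moves the arm, as the interface text tells. Its arguments: {"type":"object","properties":{"moves":{"type":"array"},"grip_force":{"type":"number"}},"required":["moves"]}

```bash
mkdir -p pics
cat > h.py <<'E'
from station import *
import numpy as np, cv2
def pts(n,dep):
    c=calibration(n);R=np.array(c["R"]);t=np.array(c["t"])
    v,u=np.mgrid[0:dep.shape[0],0:dep.shape[1]]
    P=np.stack([(u-c["cx"])/c["fx"]*dep,(v-c["cy"])/c["fy"]*dep,dep],-1)
    return (P-t)@R
def ray(n,u,v,z):
    c=calibration(n);R=np.array(c["R"]);t=np.array(c["t"])
    o=-R.T@t;d=R.T@np.array([(u-c["cx"])/c["fx"],(v-c["cy"])/c["fy"],1])
    return o+d*(z-o[2])/d[2]
E
python3 - <<'E'
from h import *
for n in("scene","top"):
    im,d=get_image(n);cv2.imwrite(f"pics/{n}0.png",im[:,:,::-1]);np.save(n+"0.npy",d);np.save(n+"i0.npy",im)
    c=calibration(n);print(n,-np.array(c["R"]).T@np.array(c["t"]),c["fx"])
s=observe();print(s["tool_pos"],s["ee_rot"],s["contact_force"],s["grip_width"])
E
```

```text
scene [   6.51118364 -458.75329062  677.028963  ] 418.0662528119379
top [ 314.75891647   63.69329049 1137.78715554] 418.6037248137882
[153.25646836 605.49290927 249.52819155] [-3.47687402e-05  1.23602932e-01  9.92331486e-01 -7.31574542e-04] [0.39597926 0.52147021 0.84756389] 85.6330963454844
```

View pics/top0.png

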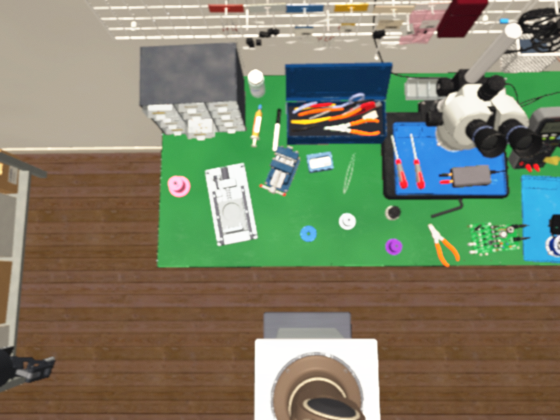

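View pics/scene0.png

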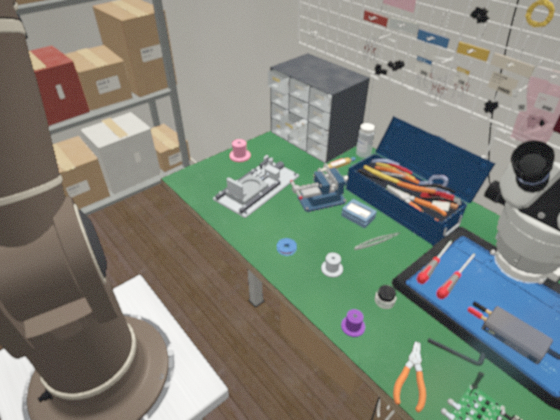

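The top view shows the steel idler at (347,221), the reel at (308,234), the jar at (393,212), and the tensioner around (232,204) with its tab at the robot end. The pink and purple wheels are look-alikes. The scene view shows the idler at (332,264) and the tensioner near (257,185).

Run:
```python
from h import *
out=[]
for n,b in(("top",(195,155,265,250)),("scene",(205,150,305,215))):
    im=np.load(n+"i0.npy");x0,y0,x1,y1=b
    c=cv2.resize(im[y0:y1,x0:x1],None,fx=6,fy=6,interpolation=cv2.INTER_CUBIC);out.append(c)
W=np.zeros((570,420+380,3),np.uint8);W[:,:420]=out[0]
s=cv2.resize(out[1],(380,247));W[:247,420:]=s
c=np.load("topi0.npy")[200:245,325:375];W[250:250+270,420:720]=cv2.resize(c,(300,270),interpolation=cv2.INTER_CUBIC)
cv2.imwrite("pics/crop1.png",W[:,:,::-1])
d=np.load("top0.npy");P=pts("top",d)
print("idler z\n",P[213:230,338:358,2].round().astype(int))
# tensioner mask by height
z=P[:,:,2]
roi=np.zeros_like(z,bool);roi[155:250,195:265]=1
for lo,hi in((4,12),(16,22.5),(23,31),(40,75)):
    m=roi&(z>lo)&(z<hi);Q=P[m];print(lo,hi,len(Q),Q.mean(0).round(1),Q.min(0).round(),Q.max(0).round())
print(z[155:250:2,198:262:2].round().astype(int).tolist() and "")
np.set_printoptions(linewidth=250)
print(z[163:246:2,204:260:2].round().astype(int))
for n,uv in(("top",(347,221)),("scene",(332,258))): print(ray(n,*uv,36))
```

```text
idler z
 [[ 1  3  5  2  2  0  0  3  2 -1  1 -1  3 -1  3 -2  3  0 -3 -1]
 [ 2  1  3 -1  0  5 10  3  4  3 34 36  8  1  2  2  2 -3  0  0]
 [ 1 -1  1 -2  7  6  7  7 34 34 37 36 37 37  6  5  3  1  2  2]
 [ 1  4  0  7  7  5  8 31 35 30 38 36 36 33 35 33  2 -2  4  0]
 [ 3  1  2  4  4  6 34 34 34 35 35 36 37 37 37 36  7  0 -2  0]
 [ 1  1  6  5  2 22 38 37 37 37 32 35 35 35 35 36 37  4  3  0]
 [ 0  1  9  8  6 28 33 34 39 35 35 34 35 38 41 37 35  3  2 -2]
 [-2  1  3  5  9 26 38 36 36 37 38 34 36 35 36 35 36 10 -1  1]
 [ 3  3  4  8  6 30 36 36 34 35 37 34 39 34 35 32 31  5  0  0]
 [ 2  2  7  1  6 19 36 35 34 38 40 34 36 36 34 34  8  5  1  1]
 [-2  0  6  1  9 16 33 34 35 34 36 34 33 33 34 32  6  9  6 -2]
 [-2  1  4  7  2  8 19 24 35 32 31 38 34 35  4  7  6  6  3  0]
 [ 3  2  2  5  4  6  4 13 25 29 31 31 28  6  7  5  4  1  4  2]
 [-1  0 -2 -2  8  5  2  7  4  8  9  1  2  4  0  6  1 -1  6  2]
 [-3  2  1 -1  3  7  3  6  4  8  6  4  6  5  2  0 -3  3  2  4]
 [ 4  0  0  2 -1  0  6  2  4  4  7  4  8  3  5 -2  2  1  0  0]
 [ 1  2 -1  5  1  1  4 -1  2  3  2  0  0 -2  4  1  0  0 -1 -1]]
4 12 1632 [524.5 227.2   7. ] [389. 136.   4.] [654. 330.  12.]
16 22.5 695 [491.9 223.8  19.5] [402. 164.  16.] [615. 278.  22.]
23 31 550 [506.  225.5  26. ] [408. 169.  23.] [613. 275.  31.]
40 75 133 [491.8 221.4  55.4] [430. 133.  40.] [591. 277.  72.]

[[ 0  3  1 ... -1  1  1]
 [ 0  4 -1 ...  0  3  2]
 [ 3 -2 -4 ...  2 -1 -1]
 ...
 [ 4 -3  1 ... -1  2  2]
 [-1  1 -3 ...  0  0  1]
 [ 0 -4  2 ...  2  2  1]]
[459.96516177 -85.91336137  36.        ]
[464.14418047 -89.91076774  36.        ]
```

View pics/crop1.png

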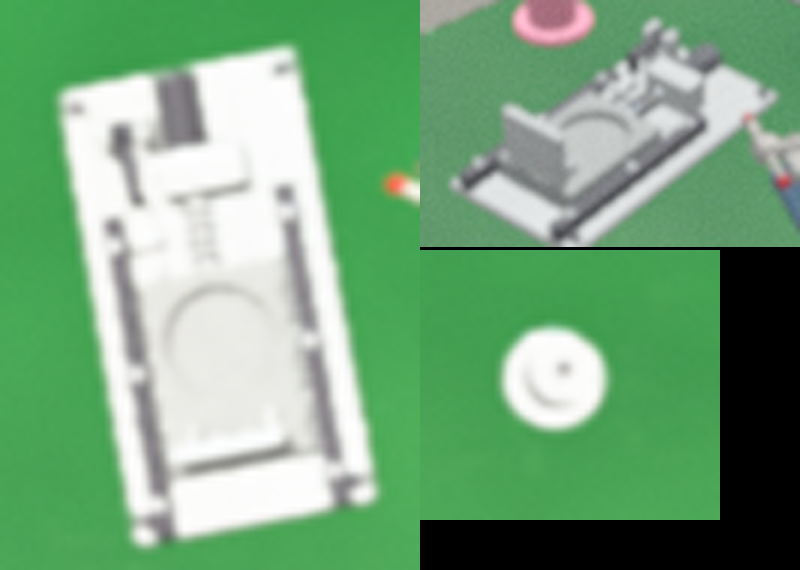

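The crop shows the plate with corners near crop pixels (60,92), (293,48), (375,495) and (143,545). The pocket ring is centred near (219,340), i.e. about (231.5,211.7) full-frame. The block is at rest with its tab at the lower end. The idler stands upright and is round.

```bash
cat >> h.py <<'E'
def blob(n,im,box):
    x0,y0,x1,y1=box;k=4
    c=cv2.resize(im[y0:y1,x0:x1],None,fx=k,fy=k,interpolation=cv2.INTER_CUBIC)
    hsv=cv2.cvtColor(c,cv2.COLOR_RGB2HSV);m=((hsv[:,:,1]<95)|(hsv[:,:,0]<35)|(hsv[:,:,0]>95)).astype(np.uint8)
    m=cv2.morphologyEx(m,cv2.MORPH_OPEN,np.ones((5,5)))
    cs,_=cv2.findContours(m,cv2.RETR_EXTERNAL,cv2.CHAIN_APPROX_NONE);ct=max(cs,key=cv2.contourArea)[:,0,:].astype(float)
    return (ct+.5)/k-.5+[x0,y0]
E
python3 - <<'E'
from h import *
it=np.load("topi0.npy");is_=np.load("scenei0.npy")
def plane(n,c,z): return np.array([ray(n,u,v,z) for u,v in c])
c=blob("top",it,(196,155,262,250));W=plane("top",c,8)[:,:2].astype(np.float32)
r=cv2.minAreaRect(W);print("plate",r);bx=cv2.boxPoints(r);print(bx.round(1))
c=blob("scene",is_,(205,150,305,215));W=plane("scene",c,8)[:,:2].astype(np.float32)
r=cv2.minAreaRect(W);print("plate scene",r)
c=blob("top",it,(330,205,365,238));W=plane("top",c,4)[:,:2].astype(np.float32);print("idler",cv2.minEnclosingCircle(W),cv2.fitEllipse(W))
c=blob("scene",is_,(315,245,350,280));W=plane("scene",c,4)[:,:2]
lo=c[:,1]>np.median(c[:,1])  # flange part
Q=W[lo];A=np.c_[2*Q,np.ones(len(Q))];s=np.linalg.lstsq(A,(Q**2).sum(1),rcond=None)[0];print("scene flange",s[:2],np.sqrt(s[2]+s[0]**2+s[1]**2))
for n,im,b in(("top",it,(338,212,358,230)),("scene",is_,(322,250,344,270))):pass
P=pts("top",np.load("top0.npy"));S=P[205:238,330:365].reshape(-1,3);S=S[S[:,2]>30];print("top hub depth",S.mean(0),(S.max(0)-S.min(0)))
print("pocket",ray("top",231.5,211.7,20))
P=pts("scene",np.load("scene0.npy"));S=P[245:280,315:350].reshape(-1,3);S=S[S[:,2]>33];print("scene hub depth",S.mean(0),(S.max(0)-S.min(0)))
for n,b in(("top",(155,250,195,265)),("scene",(150,215,205,305))):
    S=pts(n,np.load(n+"0.npy"))[b[0]:b[1],b[2]:b[3]].reshape(-1,3);np.save("c"+n,S)
    S=S[(S[:,2]>55)&(S[:,2]<75)&(S[:,0]>380)&(S[:,0]<500)];print("tab",n,len(S),S.mean(0),S.min(0),S.max(0))
E
```

```text
plate ((514.8502197265625, 228.11253356933594), (220.204833984375, 116.49020385742188), 10.780547142028809)
[[395.8 264.7]
 [417.6 150.3]
 [633.9 191.5]
 [612.1 305.9]]
plate scene ((521.7918701171875, 194.224853515625), (250.71353149414062, 245.15724182128906), 6.205971717834473)
idler ((464.1893005371094, -89.9324951171875), 25.17472267150879) ((464.2347106933594, -89.8612060546875), (48.6643180847168, 49.42716598510742), 179.21717834472656)
scene flange [465.03330826 -91.62459024] 25.61660855107562
top hub depth [459.44330835 -86.15499591  67.55975703] [ 164.18003162  168.86396636 1107.35743461]
pocket [489.84120712 223.21122909  20.        ]
scene hub depth [ 449.17893208 -103.74646605   55.21331865] [471.66609798 380.44705411 643.89824821]
tab top 67 [437.24530792 211.8856734   65.12519159] [430.23909374 188.73495305  55.0294995 ] [445.48582977 236.22263564  71.94733778]
tab scene 97 [435.61486852 208.61050434  63.31998161] [428.76842973 185.49761237  55.1671932 ] [444.5265116  235.49761824  69.20448508]
```

```bash
cat >> h.py <<'E'
from scipy.spatial.transform import Rotation as Ro
D=np.array([.9824,.187,0])
def go(target,base=None):
    s=observe();q=s["ee_rot"];R=Ro.from_quat([q[1],q[2],q[3],q[0]])
    G=Ro.from_matrix(np.c_[-D,[-D[1],D[0],0],[0,0,-1]])
    print("pos",np.round(s["tool_pos"],1),"t",s["time_s"],"F",np.round(s["contact_force"],1),"w",s["grip_width"])
    print("turn deg",np.degrees((R.inv()*G).as_rotvec()).round(2),"shift",R.inv().apply(np.array(target)-s["tool_pos"]).round(1))
E
python3 -c "
from h import *
go([464.5,-90.5,120])"
```

```text
pos [153.3 605.5 249.5] t 0.1 F [0.4 0.5 0.8] w 85.6330963454844
turn deg [-8.000e-02 -1.000e-02 -2.498e+01] shift [-472.5 -598.2  130.5]
```

{"method": "servo_tool", "body": {"moves": [[[0,0,-3,-40,-50,0,100],[0,0,-8,-80,-100,0,100],[0,0,-12,-115,-145,0,100],[0,0,-16,-150,-190,0,100],[0,0,-20,-185,-235,0,100],[0,0,-25,-220,-280,0,100],[0,0,-25,-255,-325,10,100],[0,0,-25,-290,-370,20,100],[0,0,-25,-325,-415,40,100],[0,0,-25,-360,-460,60,100],[0,0,-25,-395,-505,80,100],[0,0,-25,-425,-545,100,100],[0,0,-25,-450,-575,115,100],[0,0,-25,-465,-592,125,100],[0,0,-25,-472.5,-598,130,100],[0,0,-25,-472.5,-598,130,100],[0,0,-25,-472.5,-598,130,100]]]}}

```text
time_s: 2.22
tool_pos: [464.5, -88.7, 120.5]
ee_rot: [0.0, -0.095, 0.996, 0.0]
contact_force: [-1.1, 0.3, -0.5]
grip_width: 85.4
finger_force: 0.0
```

```bash
python3 -c "
from h import *
go([464.5,-90.5,28])"
```

```text
pos [464.5 -88.7 120.5] t 2.225 F [-1.1  0.3 -0.5] w 85.3704874291039
turn deg [0.03 0.01 0.1 ] shift [ 0.4 -1.9 92.5]
```

{"method": "servo_tool", "body": {"moves": [[[0,0,0,0,-2,30,100],[0,0,0,0.5,-2,60,100],[0,0,0,0.5,-2,82,100],[0,0,0,0.5,-2,92,100],[0,0,0,0.5,-2,92,70],[0,0,0,0.5,-2,92,50],[0,0,0,0.5,-2,92,35],[0,0,0,0.5,-2,92,20],[0,0,0,0.5,-2,92,10],[0,0,0,0.5,-2,92,10]]], "grip_force": 30}}

```text
time_s: 3.48
tool_pos: [465.1, -91.7, 29.2]
ee_rot: [0.001, -0.094, 0.996, 0.0]
contact_force: [-1.3, -0.1, 6.4]
grip_width: 28.9
finger_force: 29.2
```

```bash
python3 -c "
from h import *
go([490,223.4,130])"
```

```text
pos [465.1 -91.7  29.2] t 3.475 F [-1.3 -0.1  6.4] w 28.94198621629711
turn deg [0.01 0.08 0.02] shift [ -83.6  304.9 -100.7]
```

{"method": "servo_tool", "body": {"moves": [[[0,0,0,0,0,-20,10],[0,0,0,0,0,-50,10],[0,0,0,-5,15,-80,10],[0,0,0,-15,50,-100,10],[0,0,0,-25,85,-100,10],[0,0,0,-35,125,-100,10],[0,0,0,-45,165,-100,10],[0,0,0,-55,205,-100,10],[0,0,0,-65,240,-100,10],[0,0,0,-75,270,-100,10],[0,0,0,-80,292,-100,10],[0,0,0,-83,302,-100,10],[0,0,0,-83.5,305,-100,10],[0,0,0,-83.5,305,-100,10],[0,0,0,-83.5,305,-100,10]]]}}

```text
time_s: 5.35
tool_pos: [489.5, 222.4, 128.3]
ee_rot: [-0.0, -0.093, 0.996, -0.0]
contact_force: [0.6, -0.8, -1.7]
grip_width: 29.0
finger_force: 29.9
```

Run:
```python
from h import *
go([490,223.4,130])
W=np.zeros((480,800,3),np.uint8)
for n,b,o in(("top",(200,165,265,245),0),("scene",(210,115,300,205),400)):
    im,d=get_image(n);np.save(n+"1.npy",d);np.save(n+"i1.npy",im)
    c=im[b[1]:b[3],b[0]:b[2]];k=min(400/c.shape[1],480/c.shape[0]);c=cv2.resize(c,None,fx=k,fy=k,interpolation=cv2.INTER_CUBIC)
    W[:c.shape[0],o:o+c.shape[1]]=c;print(n,k)
cv2.imwrite("pics/held.png",W[:,:,::-1])
```

```text
pos [489.5 222.4 128.3] t 5.35 F [ 0.6 -0.8 -1.7] w 29.028768947265725
turn deg [-0.02 -0.01 -0.06] shift [-0.6  0.9 -1.7]
top 6.0
scene 4.444444444444445
```

View pics/held.png

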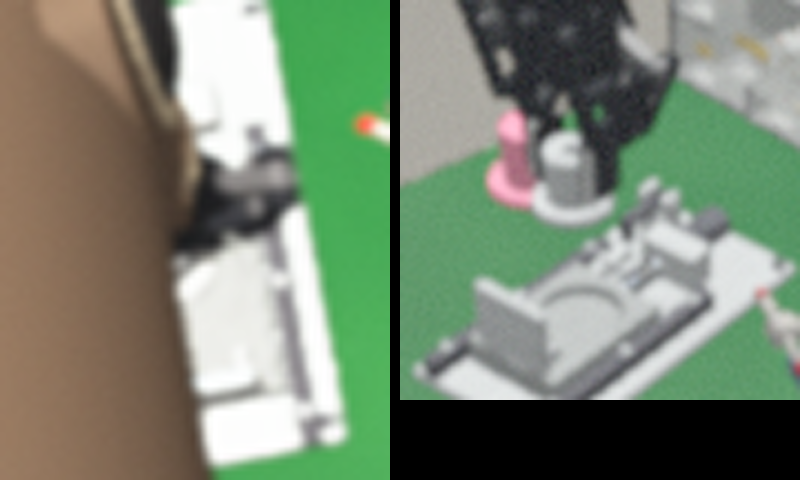

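The scene view shows the idler held upright. Its flange spans crop (533–613, bottom 226), i.e. about (240–258, 166) full-frame, in the air above and behind the empty pocket. The arm hides most of the pocket in the top view. I'll compare idler and pocket within the scene camera alone.

```bash
cat > m.py <<'E'
from h import *
from scipy.optimize import least_squares
def msk(im,box,k=4):
    x0,y0,x1,y1=box
    c=cv2.resize(im[y0:y1,x0:x1],None,fx=k,fy=k,interpolation=cv2.INTER_CUBIC).astype(float)
    g=c[:,:,1]-c[:,:,0]   # green minus red: high on mat, ~0 on metal
    return g
def cont(im,box,k=4):
    g=msk(im,box,k);lev=(np.percentile(g,90)+0)/2
    m=(g<lev).astype(np.uint8)
    cs,_=cv2.findContours(m,cv2.RETR_EXTERNAL,cv2.CHAIN_APPROX_NONE);ct=max(cs,key=cv2.contourArea)[:,0,:].astype(float)
    return (ct+.5)/k-.5+np.array(box[:2])
def plane(n,c,z): return np.array([ray(n,u,v,z)[:2] for u,v in c])
def circ(Q):
    f=lambda p:np.hypot(Q[:,0]-p[0],Q[:,1]-p[1])-p[2]
    r=least_squares(f,[*Q.mean(0),24],loss="soft_l1");return r.x.round(2),np.abs(f(r.x)).mean().round(2)
E
python3 - <<'E'
from m import *
s0=np.load("scenei0.npy");t0=np.load("topi0.npy");s1=np.load("scenei1.npy")
n=np.array([-.187,.9824])
for nm,im,b in(("top",t0,(196,155,262,250)),("scene",s0,(205,150,305,215))):
    W0=plane(nm,cont(im,b),0);W8=plane(nm,cont(im,b),8)
    for nme,W,ax,sgn in(("x-70 z0",W0,D[:2],-1),("x145 z8",W8,D[:2],1),("y-55 z0",W0,n,-1),("y55 z8",W8,n,1)):
        a=W@ax;o=W@np.array([-ax[1],ax[0]])
        mid=(o>np.percentile(o,15))&(o<np.percentile(o,85))
        a=a[mid];o=o[mid]
        e=np.percentile(a*sgn,97);sel=a*sgn>e-4;print(nm,nme,(np.median(a[sel])).round(2),sel.sum(),"slope",np.polyfit(o[sel],a[sel],1)[0].round(3))
print("expect pocket coords",np.array([489.8,223.3])@D[:2],np.array([489.8,223.3])@n)
for nm,im,b in(("top",t0,(330,205,365,238)),("scene",s0,(315,245,350,280))):
    c=cont(im,b);W=plane(nm,c,1)
    if nm=="scene": W=W[c[:,1]>265]
    print(nm,"idler",circ(W),len(W))
c=cont(s1,(226,150,262,170));sel=(c[:,1]>159)&(c[:,1]<168.5)&(c[:,0]>239)&(c[:,0]<258)
print(c[sel].round(1)[::6].tolist());print("held",circ(plane("scene",c[sel],100)))
E
```

```text
top x-70 z0 440.62 165 slope 0.0
top x145 z8 656.65 157 slope 0.004
top y-55 z0 71.79 304 slope 0.001
top y55 z8 184.17 305 slope 0.001Traceback (most recent call last):
  File "<stdin>", line 5, in <module>
  File "m.py", line 13, in plane
    def plane(n,c,z): return np.array([ray(n,u,v,z)[:2] for u,v in c])
                                       ~~~^^^^^^^^^
  File "h.py", line 9, in ray
    c=calibration(n);R=np.array(c["R"]);t=np.array(c["t"])
ValueError: time passes only in moves, steps and waits
```

```bash
sed -i 's/^def pts/from functools import lru_cache\n_cal=calibration\n@lru_cache(None)\ndef calibration(n): return _cal(n)\ndef pts/' h.py
cat > a.py <<'E'
from m import *
s0=np.load("scenei0.npy");t0=np.load("topi0.npy");s1=np.load("scenei1.npy")
n=np.array([-.187,.9824])
for nm,im,b in(("scene",s0,(205,150,305,215)),):
    W0=plane(nm,cont(im,b),0);W8=plane(nm,cont(im,b),8)
    for nme,W,ax,sgn in(("x-70 z0",W0,D[:2],-1),("x145 z8",W8,D[:2],1),("y-55 z0",W0,n,-1)):
        a=W@ax;o=W@np.array([-ax[1],ax[0]])
        # edge points: near the expected line
        ex={"x-70 z0":440.6,"x145 z8":656.6,"y-55 z0":71.8}[nme]
        sel=np.abs(a-ex)<6
        lo,hi=np.percentile(o[sel],[15,85]);sel&=(o>lo)&(o<hi)
        print(nm,nme,(np.median(a[sel])).round(2),sel.sum(),"slope",np.polyfit(o[sel],a[sel],1)[0].round(3))
for nm,im,b in(("top",t0,(330,205,365,238)),("scene",s0,(315,245,350,280))):
    c=cont(im,b);W=plane(nm,c,1)
    if nm=="scene": W=W[c[:,1]>265]
    print(nm,"idler",circ(W),len(W))
c=cont(s1,(226,150,262,170));sel=(c[:,1]>159)&(c[:,1]<168.5)&(c[:,0]>239)&(c[:,0]<258)
print(c[sel].round(1)[::6].tolist());print("held",circ(plane("scene",c[sel],100)))
E
python3 a.py
```

```text
scene x-70 z0 443.74 80 slope 0.003
scene x145 z8 659.4 68 slope 0.02
scene y-55 z0 73.56 153 slope 0.012
top idler (array([464.51, -90.24,  23.38]), np.float64(0.28)) 195
scene idler (array([467.49, -89.68,  23.41]), np.float64(0.25)) 141
[[239.1, 162.6], [240.6, 163.9], [242.1, 164.9], [243.6, 165.4], [245.1, 165.6], [246.6, 165.9], [248.1, 166.1], [249.6, 165.9], [251.1, 165.6], [252.6, 165.4], [254.1, 164.6], [255.6, 163.6], [257.1, 162.6], [257.6, 161.1], [257.9, 159.6]]
held (array([490.63, 223.31,  22.81]), np.float64(0.27))
```

{"method": "servo_tool", "body": {"moves": [[[0,0,0,-1,0.5,20,10],[0,0,0,-1,0.5,40,10],[0,0,0,-1,0.5,58,10],[0,0,0,-1,0.5,66,10],[0,0,0,-1,0.5,66,10],[0,0,0,-1,0.5,66,10],[0,0,0,-1,0.5,66,10]]]}}

```text
time_s: 6.32
tool_pos: [490.7, 224.4, 62.9]
ee_rot: [0.001, -0.094, 0.996, 0.0]
contact_force: [-0.1, -0.2, -1.1]
grip_width: 28.9
finger_force: 29.9
```

Run:
```python
from h import *
go([490.5,223.4,48])
n="scene";ims=[]
for i in range(3):
    im,d=get_image(n);ims.append(im.astype(float))
im=np.mean(ims,0).astype(np.uint8);np.save("scenei2.npy",im)
b=(215,140,295,200);c=im[b[1]:b[3],b[0]:b[2]]
c=cv2.convertScaleAbs(c,alpha=1.0)
cv2.imwrite("pics/near.png",cv2.resize(c,None,fx=10,fy=10,interpolation=cv2.INTER_CUBIC)[:,:,::-1])
```

```text
pos [490.7 224.4  62.9] t 6.325 F [-0.1 -0.2 -1.1] w 28.946702443608448
turn deg [0.03 0.06 0.03] shift [ 0.4 -0.9 14.9]
```

View pics/near.png

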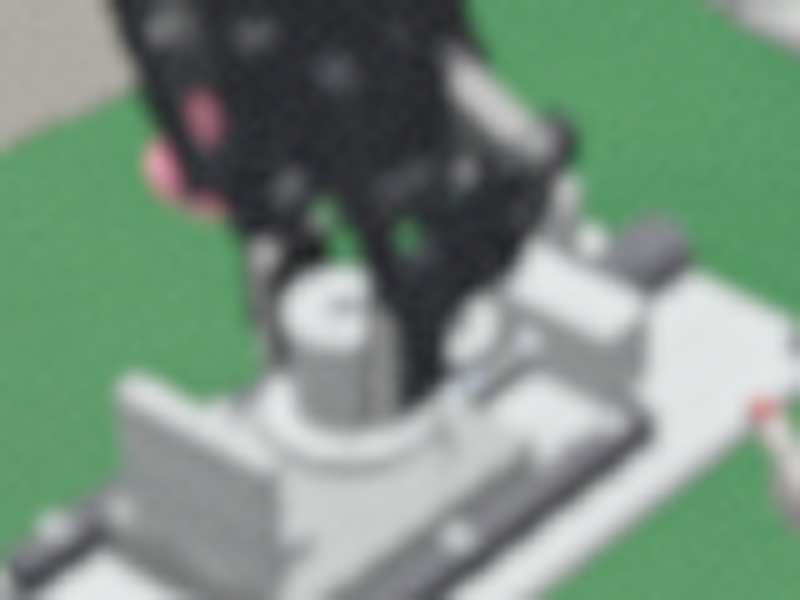

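The near view shows the flange over the block with its left edge at crop (262,405), right edge near (452,410) and lowest point near (350,465). It is close above the pocket. I'll compare these edges with the projected pocket axis.

Run:
```python
from h import *
def proj(P):
    c=calibration("scene");q=np.asarray(P)@np.array(c["R"]).T+c["t"];return np.c_[q[:,0]/q[:,2]*c["fx"]+c["cx"],q[:,1]/q[:,2]*c["fy"]+c["cy"]]
a=np.linspace(0,2*np.pi,180)
for cx,cy in((492.6,225.5),(491,224),(490,223)):
    p=np.vstack([proj(np.c_[cx+22*np.cos(a),cy+22*np.sin(a),np.full(180,z)]) for z in(33.7,39.7)]);q=(p-[215,140]+.5)*10
    t=(proj([[cx,cy,69.7]])[0]-[215,140]+.5)*10
    print((cx,cy),"L",q[:,0].min().round(),"R",q[:,0].max().round(),"bottom",q[:,1].max().round(),"hubtop",t.round())
im=np.load("scenei2.npy").mean(2).round().astype(int)
print("col250",im[180:192,249:252].mean(1).round());print("rows",im[179:182,236:246].mean(0).round(),im[179:182,255:266].mean(0).round())
```

```text
(492.6, 225.5) L 263.0 R 439.0 bottom 475.0 hubtop [345. 304.]
(491, 224) L 261.0 R 438.0 bottom 480.0 hubtop [344. 309.]
(490, 223) L 260.0 R 437.0 bottom 484.0 hubtop [343. 313.]
col250 [131. 132. 148. 184. 208. 202. 176. 177. 195. 202. 203. 202.]
rows [177. 175. 163. 163. 180. 205. 223. 221. 193. 161.] [100. 109. 135. 161. 185. 198. 189. 171. 163. 180. 205.]
```

{"method": "servo_tool", "body": {"moves": [[[0,0,0,0,-1,3,10],[0,0,0,0,-1,6,10],[0,0,0,0,-1,8,10],[0,0,0,0,-1,10,10],[0,0,0,0,-1,11,10],[0,0,0,0,-1,12,10],[0,0,0,0,-1,12,10]]]}}

```text
time_s: 7.35
tool_pos: [490.5, 223.2, 50.2]
ee_rot: [-0.0, -0.094, 0.996, 0.0]
contact_force: [0.1, 0.1, -1.9]
grip_width: 28.9
finger_force: 29.9
```

{"method": "servo_tool", "body": {"moves": [[[0,0,0,0,0,1,10],[0,0,0,0,0,1.5,10],[0,0,0,0,0,2,10],[0,0,0,0,0,2,10]]]}}

```text
time_s: 7.85
tool_pos: [490.6, 223.2, 48.3]
ee_rot: [0.0, -0.094, 0.996, 0.0]
contact_force: [-0.3, 0.2, -1.5]
grip_width: 29.1
finger_force: 29.9
```

{"method": "servo_tool", "body": {"moves": [[[0,0,0,0,0,0.5,10],[0,0,0,0,0,1,10],[0,0,0,0,0,1.5,10],[0,0,0,0,0,1.5,10]]]}}

```text
time_s: 8.35
tool_pos: [490.7, 223.2, 48.0]
ee_rot: [0.0, -0.094, 0.996, 0.0]
contact_force: [-5.0, -1.9, 13.7]
grip_width: 28.9
finger_force: 31.6
```

{"method": "servo_tool", "body": {"moves": [[[0,0,0,0,0,-1,10],[0,0,0,0,0,-1,40],[0,0,0,0,0,-1,50],[0,0,0,0,0,-1,60],[0,0,0,0,0,-1,65],[0,0,0,0,0,-1,65],[0,0,0,0,0,-20,65],[0,0,0,0,0,-45,65],[0,0,0,0,0,-75,65],[0,0,0,0,0,-92,65],[0,0,0,0,0,-92,65],[0,0,0,0,0,-92,65]]]}}

```text
time_s: 9.85
tool_pos: [490.0, 223.1, 137.9]
ee_rot: [-0.001, -0.094, 0.996, -0.0]
contact_force: [0.5, 0.4, 0.3]
grip_width: 55.7
finger_force: 0.0
```

Run:
```python
from h import *
im,d=get_image("scene");np.save("scenei3.npy",im);np.save("scene3.npy",d)
b=(215,140,295,200);c=im[b[1]:b[3],b[0]:b[2]]
cv2.imwrite("pics/seat.png",cv2.resize(c,None,fx=10,fy=10,interpolation=cv2.INTER_CUBIC)[:,:,::-1])
P=pts("scene",d)[165:182,240:258].reshape(-1,3);S=P[np.hypot(P[:,0]-491,P[:,1]-224)<11];print("hub top",S.mean(0),np.median(S[:,2]),len(S))
# tab front centre: pocket -60 D; stand-off: fingers half-width 11 + 20 gap
pk=np.array([490.5,223.3,0]);go(pk-D*(60+11+18)+[0,0,140]);print(pk-D*71)
```

```text
hub top [490.64763484 223.16909572  55.73620302] 55.90243918396306 39
pos [489.9 223.  137.7] t 9.9 F [-0.3 -0.2 -0.6] w 55.32224879723849
turn deg [-0.03 -0.09  0.04] shift [88.3  0.2 -2.1]
[420.7496 210.023    0.    ]
```

View pics/seat.png

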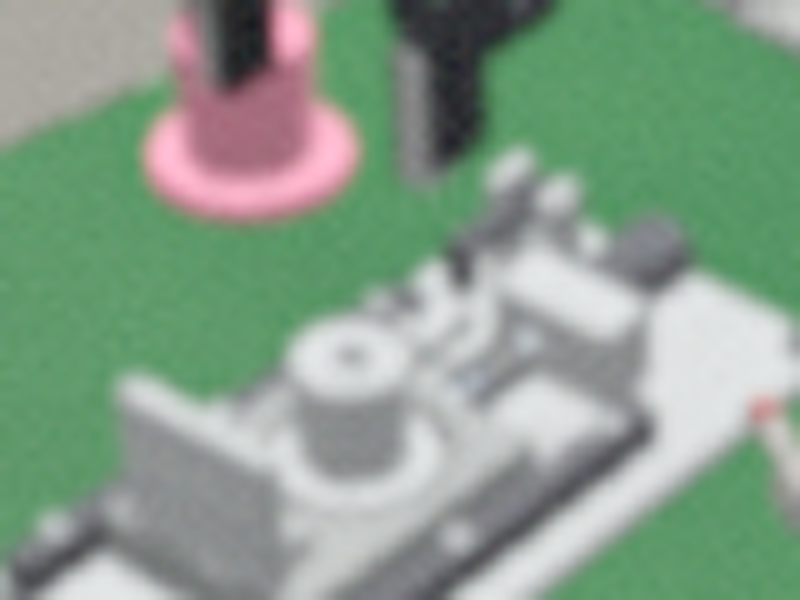

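The wheel sits upright in the pocket: hub top at crop (350,360), flange inside the recess, and measured top height 55.8 against an expected 55. Now I close the fingers and move in front of the tab.

{"method": "servo_tool", "body": {"moves": [[[0,0,0,20,0,0,30],[0,0,0,50,0,0,0],[0,0,0,75,0,0,0],[0,0,0,88,0,0,0],[0,0,0,90,0,15,0],[0,0,0,90,0,45,0],[0,0,0,90,0,75,0],[0,0,0,90,0,88,0],[0,0,0,90,0,90,0],[0,0,0,90,0,90,0]]]}}

```text
time_s: 11.15
tool_pos: [402.6, 206.4, 49.3]
ee_rot: [0.0, -0.094, 0.996, 0.0]
contact_force: [-0.2, 0.2, 0.5]
grip_width: -0.0
finger_force: 0.0
```

Run:
```python
from h import *
pk=np.array([490.5,223.3,0]);go(pk-D*71+[0,0,48])
```

```text
pos [402.6 206.4  49.3] t 11.15 F [-0.2  0.2  0.5] w -0.04305793768425456
turn deg [0.01 0.04 0.01] shift [-18.5   0.1   1.3]
```

{"method": "servo_tool", "body": {"moves": [[[0,0,0,-6,0,1,0],[0,0,0,-12,0,1,0],[0,0,0,-15,0,1,0],[0,0,0,-17,0,1,0],[0,0,0,-19,0,1,0],[0,0,0,-21,0,1,0],[0,0,0,-23,0,1,0],[0,0,0,-23,0,1,0]]]}}

```text
time_s: 12.15
tool_pos: [423.4, 210.3, 47.5]
ee_rot: [-0.001, -0.094, 0.996, -0.0]
contact_force: [-5.0, -1.2, 3.9]
grip_width: 0.4
finger_force: 2.5
```

{"method": "servo_tool", "body": {"moves": [[[0,0,0,-1.5,0,0,0],[0,0,0,-3,0,0,0],[0,0,0,-4.5,0,0,0],[0,0,0,-6,0,0,0],[0,0,0,-7,0,0,0],[0,0,0,-8,0,0,0],[0,0,0,-9,0,0,0],[0,0,0,-10,0,0,0],[0,0,0,-11,0,0,0],[0,0,0,-12,0,0,0],[0,0,0,-13,0,0,0],[0,0,0,-14,0,0,0],[0,0,0,-15,0,0,0],[0,0,0,-16,0,0,0],[0,0,0,-17,0,0,0],[0,0,0,-18,0,0,0],[0,0,0,-19,0,0,0],[0,0,0,-20,0,0,0],[0,0,0,-20,0,0,0]]]}}

```text
time_s: 14.52
tool_pos: [441.5, 213.7, 47.2]
ee_rot: [-0.003, -0.094, 0.996, -0.001]
contact_force: [-9.2, -1.4, 6.2]
grip_width: 0.1
finger_force: 5.5
```

{"method": "servo_tool", "body": {"moves": [[[0,0,0,-1,0,0,0],[0,0,0,-2,0,0,0],[0,0,0,-3,0,0,0],[0,0,0,-4,0,0,0],[0,0,0,-5,0,0,0],[0,0,0,-6,0,0,0],[0,0,0,-6,0,0,0],[0,0,0,-6,0,0,0]]]}}

```text
time_s: 15.52
tool_pos: [447.1, 214.8, 47.3]
ee_rot: [-0.003, -0.094, 0.996, -0.001]
contact_force: [-9.7, -2.7, 7.6]
grip_width: -0.0
finger_force: 5.9
```

Run:
```python
from h import *
ims=[]
for i in range(3):
    im,d=get_image("scene");ims.append(pts("scene",d));s=observe();print(np.round(s["tool_pos"],2),np.round(s["contact_force"],1))
b=(215,140,295,200);c=im[b[1]:b[3],b[0]:b[2]]
cv2.imwrite("pics/push.png",cv2.resize(c,None,fx=10,fy=10,interpolation=cv2.INTER_CUBIC)[:,:,::-1])
def hub(P,c):
    P=P[150:190,235:275].reshape(-1,3);S=P[(P[:,2]>50)&(P[:,2]<61)&(np.hypot(P[:,0]-c[0],P[:,1]-c[1])<17)];return S.mean(0),len(S)
a=hub(pts("scene",np.load("scene3.npy")),[491,223.5])
e=hub(np.nanmedian(ims,0),[491+27*.98,223.5+27*.187]);print(a,e,(e[0]-a[0])@D)
```

```text
[447.08 214.77  47.22] [-10.5  -2.1   7.2]
[447.08 214.77  47.23] [-9.  -2.1  7.2]
[447.09 214.76  47.22] [-9.3 -2.2  7.2]
(array([488.70190631, 220.03411781,  55.25710795]), 76) (array([520.57662954, 218.01447754,  55.18148257]), 15) 30.936055367916495
```

View pics/push.png

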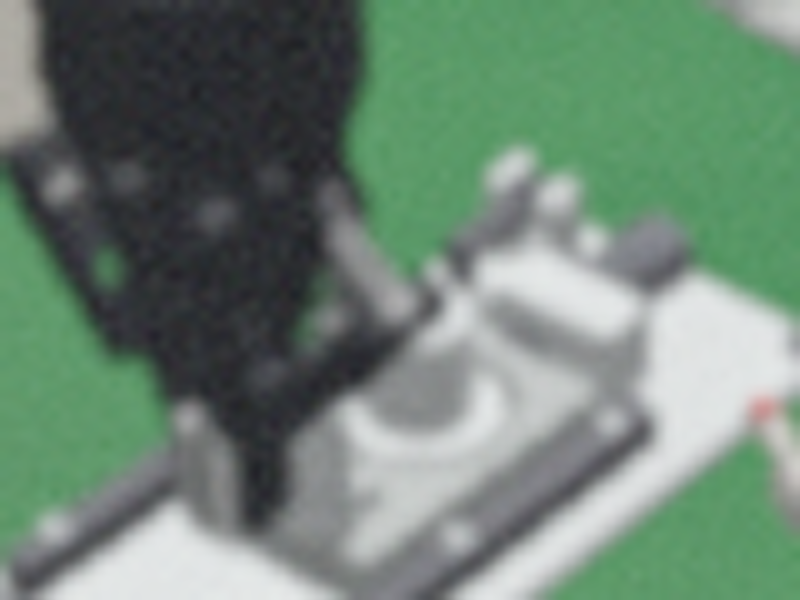

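The push view shows the wheel still flat in the pocket. Flange right edge is now at crop (508,405) and bottom at (425,455), against about (437,455) and (355,510) before. The fingers are on the tab. Next, the travel from that shift.

Run:
```python
from h import *
c=calibration("scene")
def proj(P):
    q=np.asarray(P)@np.array(c["R"]).T+c["t"];return np.array([q[0]/q[2]*c["fx"],q[1]/q[2]*c["fy"]])
p=np.array([491,223.5,25]);
for t in(22,24,26,28,30): print(t,((proj(p+D*t)-proj(p))*10).round(1))
# tracked shift of flange/block front-side patch by subpixel template matching
a=np.load("scenei3.npy");im,_=get_image("scene");b=(215,140,295,200)
f=lambda i:cv2.resize(i[b[1]:b[3],b[0]:b[2]],None,fx=10,fy=10,interpolation=cv2.INTER_CUBIC)
A,B=f(a),f(im)
for (x0,y0,x1,y1) in((340,470,450,560),(380,430,470,520)):
    r=cv2.matchTemplate(B,A[y0:y1,x0:x1],cv2.TM_CCOEFF_NORMED);_,v,_,l=cv2.minMaxLoc(r);print(v,l[0]-x0,l[1]-y0)
```

```text
22 [ 57.5 -41.2]
24 [ 62.6 -44.9]
26 [ 67.8 -48.6]
28 [ 72.9 -52.3]
30 [ 78.1 -55.9]
0.9723593592643738 68 -49
0.990489661693573 64 -47
```

{"method": "servo_tool", "body": {"moves": [[[0,0,0,-1,0,0,0],[0,0,0,-2,0,0,0],[0,0,0,-2,0,0,0],[0,0,0,-2,0,0,0],[0,0,0,-2,0,0,0],[0,0,0,-2,0,0,0],[0,0,0,-2,0,0,0],[0,0,0,-2,0,0,0]]]}}

```text
time_s: 16.73
tool_pos: [448.9, 215.1, 47.2]
ee_rot: [-0.003, -0.094, 0.996, -0.001]
contact_force: [-11.3, -2.3, 8.3]
grip_width: -0.2
finger_force: 6.0
```

Run:
```python
from h import *
a=np.load("scenei3.npy");im,_=get_image("scene");b=(215,140,295,200)
f=lambda i:cv2.resize(i[b[1]:b[3],b[0]:b[2]],None,fx=10,fy=10,interpolation=cv2.INTER_CUBIC)
A,B=f(a),f(im)
for (x0,y0,x1,y1) in((340,470,450,560),(380,430,470,520)):
    r=cv2.matchTemplate(B,A[y0:y1,x0:x1],cv2.TM_CCOEFF_NORMED);_,v,_,l=cv2.minMaxLoc(r);print(v,l[0]-x0,l[1]-y0)
s=observe();print(np.round(s["tool_pos"],2),np.round(s["contact_force"],1))
```

```text
0.9764564633369446 71 -51
0.9903286099433899 69 -49
[448.94 215.09  47.22] [-11.4  -3.    8.3]
```

```bash
python3 -c "
from station import *
print(close_job())"
```

```text
the job is handed in; nothing more can be done
None
```

I handed the job in with the idler seated flange down in the pocket. The fingers hold the block by its tab at about 27 mm of travel with about 11.5 N; the job was accepted, but no verdict came back.

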